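# Stand the fallen blank under the marking head and press the pedal

### The arm

A 6-joint arm with a two-finger parallel gripper is mounted at the origin on the work surface. World frame = base frame: x ahead of the robot, y to its left, z up, the work surface at z = 0. Lengths are in mm, angles in rad, forces in N, time in s.
With the tool pointing down it reaches from about 250 to 800 mm from the base axis. Payload 3.9 kg.
Tool frame: the origin (TCP) lies at the very end of the fingers, on their centre line; the grasp point (between the pads) lies 19 mm behind it; z points along the fingers, y is the line along which they close (so a half turn about z gives the same grasp; the last joint's range is limited). The gripper opens to 85 mm and grips with 20 to 120 N. Pads are 22 mm wide; open, the fingers measure 114 mm over their backs; the gripper's body (76 mm by 85 mm) begins 54 mm behind the grasp point. The pads swing forward as they close: fully open they stand 13 mm farther back than shut.
Start: joints at [-1.159, 0.26, -0.138, 1.173, 0, 1.571], TCP at [210.131, -481.103, 231.304] pointing down, gripper open.
Joint ranges: [-2.78, 2.78], [-0.83, 1.72], [-1.28, 1.37], [-1.9, 2.12], [-1.57, 1.48], [-3.14, 3.14]. Speed limits (rad/s): [2.57, 2.57, 3.14, 3.14, 3.14, 3.14].

### API

Orientations are given as a unit quaternion [x, y, z, w].
In Python, from bench import robot, read_camera gives the robot as it stands.
- The arm moves only by the tool drive_tool, never from a script. Its argument "rows" is a list of rows, each a list of 2 entries, a list of its own where there are three numbers: the shift along the tool's x, y, z in m, then the turn, a rotation vector about the tool's x, y, z in degrees. In form: [[[x, y, z], [ax, ay, az]], ...]. A call has 1 to 12 rows; each row shifts and turns the commanded pose from where the row before left it, along the tool's axes as they then stand; what a row does not reach is not made up. A row lasts 1/10 s, in which the tool goes at most 50 mm and 8.59 degrees, less where a joint would pass 70% of its speed; a pose out of reach is approached as far as the arm can. A call is refused whole if a number of a shift passes 0.05 or a number of a turn 8.59, either way. A call with a gripper value outside its range is refused whole. "claw" is the finger opening in m, from 0 to 0.0854, set as the call begins (left out, the last holds). The fingers move at their own pace and stop on an object; the grip force is fixed at half the most. Time passes only in rows, so rows that do not move let the fingers close. It gives the time, the measured TCP pose, the force, the opening and the grip force at its end, in the units of the state.
- robot.observe(): the state, without advancing time (a new reading comes with each control period).
- read_camera(name): name is "scene" or "top" or "wrist"; returns a dict with "frame" (480x640x3 uint8, red, green, blue), "depth" (480x640 float32, mm along the optical axis (not along the pixel's ray), 0 where there is no reading), "mtx" (3x3 intrinsics, pixels), "k1" (the pictures are not rectified: a ray, as slopes to the right and down, at radius r is drawn at 1 + k1 r^2 times it, then the intrinsics apply), "eye" and "rotation" of the camera in the world. Camera axes: x right, y down, z forward; pixel columns grow to the right and rows downward; lengths in mm; the calibration is good to about 2 mm. A picture is of the moment at which its call begins.
- robot.job_done(): hands the job in; it is judged then, once.
The state is a dict: "clock": time; "qpos": joint angles; "joint_vel": joint speeds; "effort": joint torques, N m; "position": TCP position; "ee_rot": TCP orientation; "force": force on the tool from outside, world axes, zero at the start; "moment": the same for the moment, N m; "opening": opening from 0.0 (shut) to 1.0 (fully open); "finger_force": force on a finger pad.
Only numpy, scipy, OpenCV 4.12 (cv2) and the standard library are available. Lean on these libraries where they do the work, as an engineer would, in place of code of your own. Each camera call takes 0.05 s, during which the arm holds its last target. There are 200 camera calls.

### The job

One aluminium blank has tipped over on the infeed tray: stand it upright, neck up, in the empty place of the lane straight under the marking head, midway between its standing neighbours, setting it down rather than dropping it, and let go. Then, and not before, push the guarded pedal fully down to its stop with the gripper's fingers, keep it down for about a second so that the head marks the blank, and let the pedal come back up. Leave the other blanks and everything else on the bench where they are.

Things in the scene. Friction and masses are not known exactly. Their poses are not given: they have to be found in the camera images.
- tipped_mid (a point): the fallen aluminium blank: square block 30 x 30 x 60 mm with a round neck (16 mm diameter, 16 mm long) on its top end, 76 mm overall, about 0.16 kg (varies). Point on its long axis, 38 mm from foot and from neck end; z runs from foot to neck, x and y are normal to the flats. It leans on the tray's batten, neck raised, axis 22 degrees above level; its side flats (normal to y) stand upright, free
- tipped: the same fallen blank; origin at the centre of its foot face, axes as for tipped_mid
- nest (a point): the empty marking place, a point on the lane floor (12 mm above the bench) straight below the marking head; z up, y along the lane, x away from the robot towards the press's columns. The lane is a channel 48 mm wide inside, running along y; its side rails rise 8 mm above its floor. Its -x side (the robot's) is open
- head: marking head, 28 mm wide, on an 18 mm rod; origin at its tip, 150 mm above the lane floor when up. From 208 mm over the lane floor a 40 mm wide collar, from 228 mm the press's arm, 44 mm wide in y, which reaches from 25 mm on the -x side of the nest back to two 20 mm round columns standing 115 mm to +x of it, at y = +-36 mm
- left1_mid (a point): a blank like the fallen one, standing in the lane about 69 mm to +y of the nest; point on its axis 38 mm above its foot
- left2_mid (a point): another standing blank, about 44 mm beyond left1; point likewise
- right1_mid (a point): a standing blank in the lane about 69 mm to -y of the nest; point likewise
- tray: fixed steel tray 170 x 130 mm, floor 4 mm thick, origin under its centre. A wooden batten 12 mm wide, 20 mm high above the tray floor, runs along y at x = +14 to +26 mm; the fallen blank's foot lies on the -x side of it and its neck points to the tray's +x. End lips at x = +-83 mm, 10 mm high
- unit: fixed pedal unit: base plate 150 x 120 x 8 mm, origin under its centre, open to its -x side (roughly the robot's). A guard bridges the pedal: cross-bar at x = +40 to +60 mm, 87 to 112 mm above the bench, on two posts 108 mm apart inside. It overhangs the pedal's far end, so finger tips must come in slanting from the -x side
- pedal (a joint): pedal angle in rad: 0 = up at rest, 0.25 = down on its stop. Hinge along the unit's y at unit x = -55 mm, 27 mm above the bench; pressing turns the far (+x) end down. The spring gives about 4 N at rest, 8 N at the stop, at the pad. The pedal drives the marking head down 70 mm (to 4 mm above a standing blank); both spring up when let go
- pad (a point): the point to press: top face of the pedal's rubber pad (45 x 70 mm; plate 122 x 76 mm, slanting up to its far end by 0.26 rad at rest), on its centre line, 86 mm from the hinge, 56 mm above the bench and 14 mm in front (-x) of the guard bar's front face at rest; moves down about 21 mm to the stop
- tin: bystander: open brass tin, 84 mm wide, 45 high
- oil: bystander: grey plastic oil bottle, 48 mm wide, 125 high
- jar: bystander: glass jar with steel lid, 60 mm wide, 80 high
- collar: bystander: steel collar on the tray, 32 mm outside diameter, 14 high
- offcut: bystander: steel block 50 x 30 x 20 mm lying flat
Things that resemble listed ones, but are neither listed nor needed, are in the scene too. Leave any black, pink or turquoise look-alike of the tipped alone.

How it is judged:
By the outcome, as a careful person would: the job done as asked, in the order asked, and still so for the second after the job is handed in, with the robot touching nothing.
It also fails if it takes over 72 s, if anything falls off the work surface, if the arm or the gripper's body presses on something with over 40 N, if the wrist force passes 120 N, or if a joint passes its speed limit or range.

## Working session

There is one attempt and no reset: what is moved stays moved. The work goes in short steps, Python scripts to look and compute and a tool call to move; the robot and the scene stay as the last step left them, time stands still between calls to the robot, and variables do not carry over. Pictures are saved under pics/ and viewed, at most 10 in all, crops included, and the job is handed in when it is done.

Besides the shell and the picture viewer there is one more tool, called after "Call:" as name(argument=value, ...) on one line, values as JSON. drive_tool: Moves the arm, as the interface text tells. Its arguments: {"type":"object","properties":{"rows":{"type":"array"},"claw":{"type":"number"}},"required":["rows"]}

```bash
ls; mkdir -p pics; cat > h.py <<'E'
import numpy as np, cv2, pickle
from bench import robot, read_camera
from scipy.spatial.transform import Rotation as R
def cam(n,save=None):
    c=read_camera(n); pickle.dump(c,open(n+'.pkl','wb'))
    if save: cv2.imwrite('pics/'+save+'.png',c['frame'][:,:,::-1])
    return c
def load(n): return pickle.load(open(n+'.pkl','rb'))
def cloud(c):
    K=np.array(c['mtx'],float); h,w=c['depth'].shape
    uv=np.stack(np.meshgrid(np.arange(w),np.arange(h)),-1).reshape(-1,1,2).astype(np.float32)
    s=cv2.undistortPoints(uv,K,np.array([c['k1'],0,0,0.]))[:,0]
    d=c['depth'].reshape(-1,1)
    p=np.c_[s,np.ones(len(s))]*d
    rot=np.array(c['rotation'])
    if rot.shape!=(3,3): rot=R.from_quat(rot).as_matrix()
    P=(p@rot.T+np.array(c['eye'])).reshape(h,w,3)
    P[c['depth']==0]=np.nan
    return P
E
python3 - <<'E'
from h import *
for n in('scene','top'):
    c=cam(n,n+'0'); print(n,c['mtx'],c['k1'],c['eye'],c['rotation'])
print(robot.observe())
E
```

```text
pics
scene [[616.33766256   0.         306.59375686]
 [  0.         616.33766256 250.69163386]
 [  0.           0.           1.        ]] 0.03732447217413608 [1145.24847004 -858.81329477 1142.13685897] [ 0.87943843  0.2774784  -0.10633537 -0.37186902]
top [[608.97588069   0.         322.31931967]
 [  0.         608.97588069 240.13524689]
 [  0.           0.           1.        ]] -0.18227393740678846 [ 434.08922253   26.46835201 1334.95025356] [ 0.71210576 -0.70054795  0.0385118  -0.02558897]
{'clock': 0.1, 'qpos': array([-1.15901261e+00,  2.60659106e-01, -1.39222413e-01,  1.17270007e+00,
        2.48267291e-05,  1.57079218e+00]), 'joint_vel': array([-0.00099732, -0.00163698,  0.002818  , -0.00133   , -0.00116426,
        0.00135026]), 'effort': array([ 7.46739061e-04, -4.06510484e+01,  2.54527009e+01,  1.01331805e-02,
        1.75073687e-04, -1.39003996e-05]), 'position': array([ 209.89472695, -480.55947884,  230.53342785]), 'ee_rot': array([ 9.78878230e-01,  2.04442201e-01, -1.70336695e-04, -8.76315779e-04]), 'force': array([-1.17154672,  0.40191309,  0.02529089]), 'moment': array([-0.10594851,  0.03811722, -0.02518478]), 'finger_force': 0.0, 'opening': 1.0013634524298929}
```

View pics/top0.png

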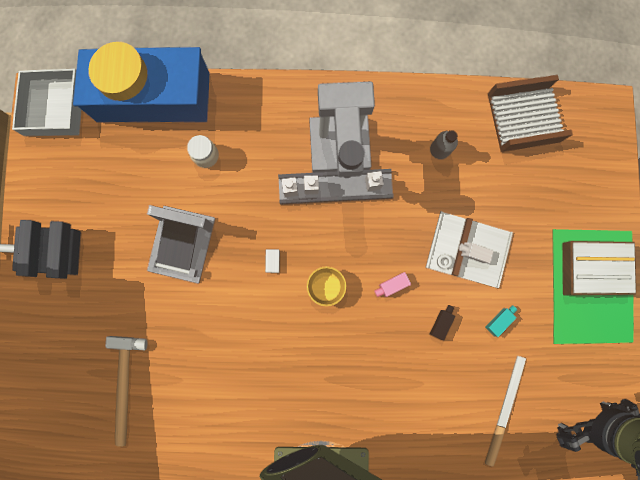

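View pics/scene0.png

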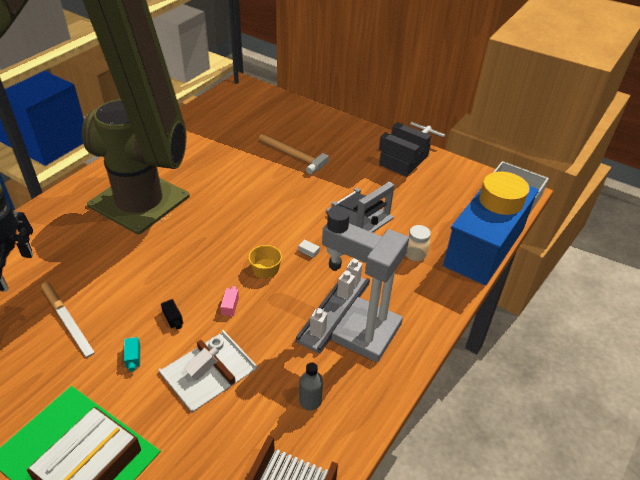

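Top view: tray near (470,250) with the fallen blank at about (480,252), lane at (336,187) with necks at (290,184), (311,183), (375,179), head at (350,153), pedal unit at (180,243). The scene view agrees.

```bash
python3 - <<'E'
from h import *
c=load('top');P=cloud(c);f=c['frame'][:,:,::-1]
def crop(x0,y0,w,h,k): return cv2.resize(f[y0:y0+h,x0:x0+w],None,fx=k,fy=k,interpolation=cv2.INTER_CUBIC)
a=crop(420,205,100,90,4);b=crop(140,200,80,90,4.0);d=crop(270,75,130,135,3)[:,:]
im=np.zeros((600,800,3),np.uint8)
im[:360,:400]=a; im[:360,400:720]=b; e=crop(272,140,130,70,3); im[380:590,:390]=e
cv2.imwrite('pics/c1.png',im)
for n,(u,v) in dict(neckL2=(290,181),neckL1=(311,180),neckR1=(375,176),head=(350,153),guard=(180,215),tin=(327,270),
  tr1=(443,213),tr2=(512,234),tr3=(498,286),tr4=(430,265),bat=(471,225),bat2=(455,273),bl=(470,248),bl2=(480,252),bl3=(490,256),coll=(445,261),
  u1=(150,208),u2=(213,218),u3=(196,281),u4=(150,271),ped=(178,255),ped2=(182,235)).items():
    print(n,np.nanmedian(P[v-1:v+2,u-1:u+2].reshape(-1,3),0).round(0))
E
```

```text
neckL2 [670.  74.  88.]
neckL1 [673.  30.  87.]
neckR1 [ 684. -103.   89.]
head [675. -36. 325.]
guard [592. 296. 112.]
tin [489.  -8.  24.]
tr1 [ 621. -265.    5.]
tr2 [ 577. -424.    4.]
tr3 [ 459. -390.    8.]
tr4 [ 504. -235.    5.]
bat [ 594. -328.    9.]
bat2 [ 487. -287.   23.]
bl [ 539. -313.   52.]
bl2 [ 531. -338.   43.]
bl3 [ 524. -364.   32.]
coll [ 514. -269.    6.]
u1 [606. 359. 111.]
u2 [600. 245.   6.]
u3 [461. 278.   8.]
u4 [480. 382.   5.]
ped [515. 314.  37.]
ped2 [557. 302.  54.]
```

View pics/c1.png

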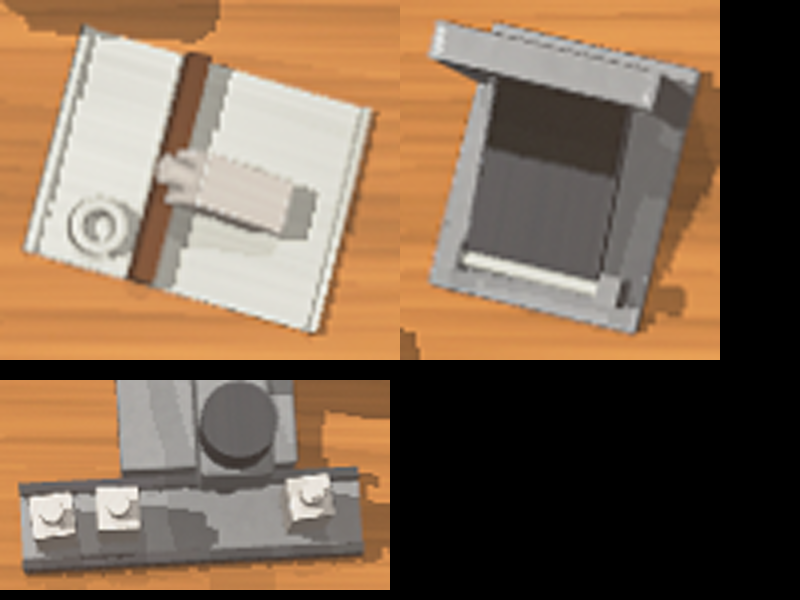

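Crops: blank's foot is on the right (−y), neck on the batten; guard bar on the +x side of the unit. Going above the tray.

Call:
drive_tool(rows=[[[0.035,0,0.004],[0,0,0]],[[0.035,0,0.004],[0,0,0]],[[0.035,0,0.004],[0,0,0]],[[0.035,0,0.004],[0,0,0]],[[0.035,0,0.004],[0,0,0]],[[0.035,0,0.004],[0,0,0]],[[0.035,0,0.004],[0,0,0]],[[0.035,0,0.004],[0,0,0]],[[0.035,0,0.004],[0,0,0]],[[0.035,0,0.004],[0,0,0]],[[0,0,0],[0,0,-8.5]],[[0,0,0],[0,0,-8.5]]])

```text
clock: 1.3
position: [531.6, -339.9, 190.0]
ee_rot: [0.936, 0.351, -0.001, -0.001]
force: [-0.1, -0.4, -0.7]
opening: 1.001
finger_force: 0.0
```

```bash
python3 - <<'E'
from h import *
s=robot.observe(); print(s['clock'],s['qpos'].round(3),s['position'].round(1)); print(R.from_quat(s['ee_rot']).as_matrix().round(3))
E
```

```text
1.3 [-0.569  0.462  0.062  1.172 -0.     1.856] [ 531.6 -339.9  190. ]
[[ 0.754  0.657 -0.002]
 [ 0.657 -0.754  0.001]
 [-0.001 -0.002 -1.   ]]
```

Call:
drive_tool(rows=[[[0,0,0],[0,0,-8.5]],[[0,0,0],[0,0,-8.5]],[[0,0,0],[0,0,-8.5]],[[0,0,0],[0,0,-8.5]],[[0,0,0],[0,0,-8.5]],[[0,0,0],[0,0,-8.5]],[[0,0,0],[0,0,-8.5]],[[0,0,0],[0,0,-8.5]],[[0,0,0],[0,0,-8.5]],[[0,0,0],[0,0,-8.5]],[[0,0,0],[0,0,-8.5]],[[0,0,0],[0,0,-8.5]]])

```text
clock: 2.5
position: [530.5, -340.8, 190.6]
ee_rot: [0.318, 0.948, 0.0, -0.001]
force: [-0.2, 0.8, -1.0]
opening: 1.0
finger_force: 0.0
```

Call:
drive_tool(rows=[[[0,0,0],[0,0,-8.5]],[[0,0,0],[0,0,-8.5]],[[0,0,0],[0,0,-8.5]],[[0,0,0],[0,0,-8.5]],[[0,0,0],[0,0,-8.5]],[[0,0,0],[0,0,-8.5]],[[0,0,0],[0,0,-8.5]],[[0,0,0],[0,0,-8.5]],[[0,0,0],[0,0,-8.5]],[[0,0,0],[0,0,-8.5]],[[0,0,0],[0,0,-8.5]],[[0,0,0],[0,0,-8.5]]])

```text
clock: 3.7
position: [530.5, -340.8, 190.6]
ee_rot: [-0.537, 0.844, 0.001, -0.0]
force: [0.0, 0.1, 0.1]
opening: 0.998
finger_force: 0.0
```

Call:
drive_tool(rows=[[[0,0,0],[0,0,-8.5]],[[0,0,0],[0,0,0]]])

```text
clock: 3.9
position: [530.5, -340.8, 190.7]
ee_rot: [-0.595, 0.803, 0.001, -0.0]
force: [0.9, -0.2, -0.1]
opening: 1.001
finger_force: 0.0
```

```bash
python3 - <<'E'
from h import *
s=robot.observe(); print(s['clock'],s['qpos'].round(3),s['position'].round(1)); print(R.from_quat(s['ee_rot']).as_matrix().round(3))
c=cam('wrist','w1');P=cloud(c);p=P.reshape(-1,3)
m=(abs(p[:,0]-530)<60)&(abs(p[:,1]+338)<60)&(p[:,2]>29)&(p[:,2]<70)
q=p[m]; print(len(q), q.mean(0).round(1), q.min(0).round(1),q.max(0).round(1))
# block points: orient
mu=q.mean(0);ev=np.linalg.eigh(np.cov(q.T));print(ev[1][:,2].round(3))
n=ev[1][:2,2];n=n/np.linalg.norm(n)*np.sign(n[1]);t=np.array([-n[1],n[0]])
print('yaw',np.degrees(np.arctan2(n[1],n[0])))
a=(q[:,:2]-mu[:2])@n;b=(q[:,:2]-mu[:2])@t
for lo in range(-45,50,6):
    k=(a>lo)&(a<lo+6)
    if k.sum()>20: print(lo,k.sum(),np.percentile(b[k],[2,98]).round(1),np.median(q[k,2]).round(1))
np.save('q.npy',q)
E
```

```text
3.9 [-0.571  0.461  0.061  1.172  0.    -1.846] [ 530.5 -340.8  190.7]
[[-0.291 -0.957 -0.001]
 [-0.957  0.291  0.001]
 [-0.     0.001 -1.   ]]
3350 [ 531.9 -335.    43.4] [ 509.7 -369.7   29.9] [ 552.5 -292.4   54.8]
[-0.244 -0.926 -0.288]
yaw 75.23619979352534
-33 294 [-14.4  14.4] 32.7
-27 313 [-14.6  14.3] 35.0
-21 315 [-14.2  14.7] 37.6
-15 311 [-14.2  14.3] 39.8
-9 315 [-14.5  14.2] 42.2
-3 329 [-14.6  14.7] 44.7
3 323 [-14.9  14.4] 47.1
9 312 [-14.2  14.2] 49.5
15 329 [-14.5  14.3] 51.9
21 120 [-13.9  14.3] 52.9
27 178 [-11.3  10.8] 47.5
33 159 [-7.7  7.6] 50.0
39 52 [-7.9  7.4] 50.6
```

View pics/w1.png

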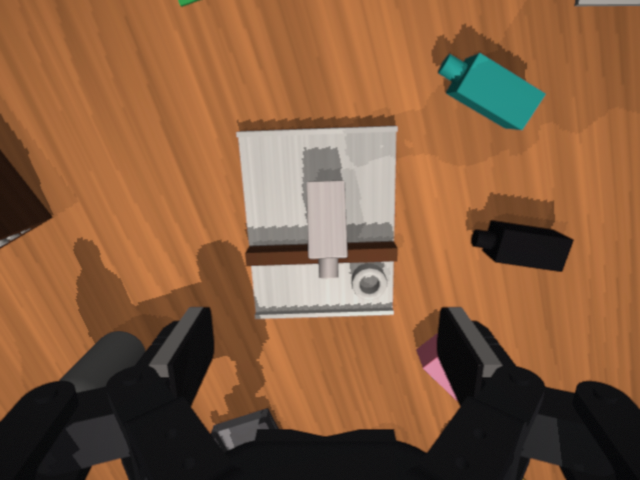

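Blank found: axis yaw 75°, mid ≈ (534,−327,32), size checks out. In the wrist view the blank is at (327,220), neck at (328,268), and the tools line up with it. Descending.

Call:
drive_tool(rows=[[[-0.011,0,0.008],[0,0,-2.1]],[[0,0,0.017],[0,0,0]],[[0,0,0.017],[0,0,0]],[[0,0,0.017],[0,0,0]],[[0,0,0.017],[0,0,0]],[[0,0,0.017],[0,0,0]],[[0,0,0.017],[0,0,0]],[[0,0,0.017],[0,0,0]],[[0,0,0.017],[0,0,0]],[[0,0,0.017],[0,0,0]],[[0,0,0.017],[0,0,0]],[[0,0,0],[0,0,0]]])

```text
clock: 5.15
position: [531.9, -328.2, 10.3]
ee_rot: [-0.61, 0.792, 0.003, -0.001]
force: [-0.5, 0.6, -0.4]
opening: 1.001
finger_force: 0.0
```

Call:
drive_tool(rows=[[[0,0,0],[0,0,0]],[[0,0,0],[0,0,0]],[[0,0,0],[0,0,0]],[[0,0,0],[0,0,0]],[[0,0,0],[0,0,0]],[[0,0,0],[0,0,0]],[[0,0,0],[0,0,0]],[[0,0,0],[0,0,0]]], claw=0.02)

```text
clock: 5.95
position: [534.6, -331.0, 14.3]
ee_rot: [-0.61, 0.792, -0.001, 0.0]
force: [-1.0, -0.2, 6.4]
opening: 0.345
finger_force: 59.7
```

Call:
drive_tool(rows=[[[0,0,-0.005],[0,0,0]],[[0,0,-0.015],[0,0,0]],[[0,0,-0.02],[0,0,0]],[[0,0,-0.02],[0,0,0]],[[0,0,-0.02],[0,0,0]],[[0,0,-0.02],[0,0,0]],[[0,0,-0.02],[0,0,0]],[[0,0,-0.02],[0,0,0]],[[0,0,-0.02],[0,0,0]],[[0,0,-0.02],[0,0,0]],[[0,0,-0.02],[0,0,0]],[[0,0,0],[0,0,0]]])

```text
clock: 7.15
position: [535.4, -331.2, 215.9]
ee_rot: [-0.61, 0.792, -0.002, 0.001]
force: [0.1, 0.6, -1.4]
opening: 0.345
finger_force: 59.4
```

Call:
drive_tool(rows=[[[0,0,0],[0,0,7.9]],[[0,0,0],[0,0,7.9]],[[0,0,0],[0,0,7.9]],[[0,0,0],[0,0,7.9]],[[0,0,0],[0,0,7.9]],[[0,0,0],[0,0,7.9]],[[0,0,0],[0,0,7.9]],[[0,0,0],[0,0,7.9]],[[0,0,0],[0,0,7.7]],[[0,0,0],[0,0,0]]])

```text
clock: 8.15
position: [533.3, -330.0, 211.5]
ee_rot: [-0.038, 0.999, 0.001, -0.001]
force: [-0.5, 0.4, -1.7]
opening: 0.343
finger_force: 59.2
```

```bash
python3 - <<'E'
from h import *
s=robot.observe(); print(s['clock'],s['qpos'].round(3),s['position'].round(1),s['opening'],s['finger_force']); print(R.from_quat(s['ee_rot']).as_matrix().round(3))
P=cloud(load('top'));p=P.reshape(-1,3)
for n,(x,y) in dict(L2=(670,74),L1=(673,30),R1=(684,-103)).items():
    k=(abs(p[:,0]-x)<20)&(abs(p[:,1]-y)<14)
    for z0,z1 in((82,95),(66,78)):
        q=p[k&(p[:,2]>z0)&(p[:,2]<z1)]; print(n,len(q),((q.min(0)+q.max(0))/2).round(1),q.mean(0).round(1))
k=(abs(p[:,0]-676)<60)&(abs(p[:,1]+10)<140)&(p[:,2]>15)&(p[:,2]<24)
q=p[k]; l=cv2.fitLine(q[:,:2].astype(np.float32),2,0,.01,.01).ravel();print('lane',l,np.degrees(np.arctan2(-l[0],l[1])))
k=(abs(p[:,0]-676)<40)&(abs(p[:,1]+36)<40)&(p[:,2]>300); print('headtop',np.ptp(p[k],0),p[k].mean(0))
E
```

```text
8.15 [-0.554  0.447  0.094  1.22   0.    -0.629] [ 533.3 -330.   211.5] 0.34338490163779983 59.21070098876953
[[-0.997 -0.075 -0.002]
 [-0.075  0.997  0.002]
 [ 0.002  0.002 -1.   ]]
L2 47 [664.8  76.5  86.6] [664.4  75.9  87.7]
L2 119 [666.4  74.   72.2] [664.   73.3  71.5]
L1 48 [669.8  30.   87.3] [670.2  30.   87.6]
L1 132 [669.7  30.   72. ] [669.   30.3  71.7]
R1 47 [ 681.1 -105.4   88.4] [ 681.6 -105.3   87.9]
R1 129 [ 682.  -103.1   72.2] [ 680.3 -102.5   72. ]
lane [ 3.1816076e-02 -9.9949372e-01  6.7105798e+02 -2.1839977e+01] -178.17676
headtop [45.04663459 43.06726541 30.22966331] [673.92559684 -38.30058179 323.17665728]
```

Call:
drive_tool(rows=[[[-0.004,0.02,0],[0,0,0]],[[-0.004,0.038,0],[0,0,0]],[[-0.004,0.038,0],[0,0,0]],[[-0.004,0.038,0],[0,0,0]],[[-0.004,0.038,0],[0,0,0]],[[-0.004,0.038,0],[0,0,0]],[[-0.004,0.038,0],[0,0,0]],[[0,0.036,0],[0,0,0]],[[0,0,0],[0,0,0]]])

```text
clock: 9.05
position: [539.4, -40.3, 212.8]
ee_rot: [-0.042, 0.999, 0.001, -0.001]
force: [-1.1, -0.2, -1.7]
opening: 0.343
finger_force: 59.9
```

Call:
drive_tool(rows=[[[0,0,0],[0,-5,0]],[[0,0,0],[0,-7,0]],[[0,0,0],[0,-7,0]],[[0,0,0],[0,-7,0]],[[0,0,0],[0,-7,0]],[[0,0,0],[0,-7,0]],[[0,0,0],[0,-7,0]],[[0,0,0],[0,-7,0]],[[0,0,0],[0,-7,0]],[[0,0,0],[0,-7,0]],[[0,0,0],[0,0,0]]])

```text
clock: 10.15
position: [553.5, -50.1, 221.6]
ee_rot: [-0.033, 0.856, 0.02, 0.516]
force: [-0.4, 0.5, -3.0]
opening: 0.343
finger_force: 60.7
```

```bash
python3 - <<'E'
from h import *
s=robot.observe(); print(s['clock'],s['qpos'].round(3),s['position'].round(1),s['opening'],s['finger_force']); print(R.from_quat(s['ee_rot']).as_matrix().round(3))
c=cam('wrist','w2');P=cloud(c)
E
```

```text
10.15 [-0.259  0.021 -1.274 -0.784  0.297 -0.161] [553.5 -50.1 221.6] 0.3432222346339081 60.74471354484558
[[-0.466 -0.077  0.881]
 [-0.035  0.997  0.068]
 [-0.884  0.001 -0.468]]
```

View pics/w2.png

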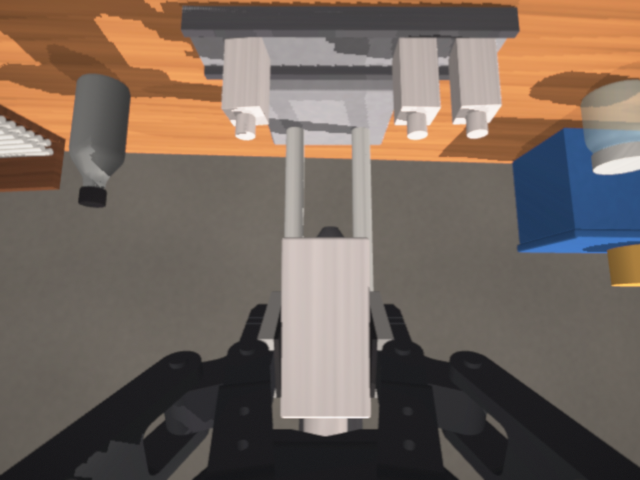

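```bash
python3 - <<'E'
from h import *
s=robot.observe();c=load('wrist');T=R.from_quat(s['ee_rot']).as_matrix()
print('eye in tool',(T.T@(np.array(c['eye'])-s['position'])).round(1))
P=cloud(c)
q=P[250:400,290:362].reshape(-1,3);q=q[~np.isnan(q[:,0])];t=(q-s['position'])@T
print('face',t.min(0),t.max(0));print(np.linalg.lstsq(np.c_[t[:,:2],np.ones(len(t))],t[:,2],rcond=None)[0])
# foot edge row, neck edge in tool frame
for v in (238,241,245,330,410,413,416): print(v,((P[v,326]-s['position'])@T).round(1),((P[v,300]-s['position'])@T).round(1))
p=P.reshape(-1,3)
for n,(x,y) in dict(L2=(665,76),L1=(670,30),R1=(681,-105)).items():
    k=(abs(p[:,0]-x)<25)&(abs(p[:,1]-y)<22)&(p[:,2]>75)&(p[:,2]<95);qq=p[k]; print(n,k.sum(),((qq.min(0)+qq.max(0))/2).round(1),qq[qq[:,2]>85].mean(0).round(1))
for v,us in((20,(200,500)),):
  print([P[v,u].round(1) for u in(200,260,330,400,500)])
print('cols',[np.nanmean(P[200:215,a:b].reshape(-1,3),0).round(1) for a,b in((290,298),(357,364))])
E
```

```text
eye in tool [  76.1   -1.3 -140.6]
face [-15.88801844 -13.26767538 -37.16604683] [ 30.94752259  10.94562425 -15.8027518 ]
[ 4.09244111e-01  2.95881710e-04 -2.98557983e+01]
238 [ 34.5  -1.  -16.5] [ 34.   -9.9 -15.1]
241 [ 33.9  -1.  -18. ] [ 33.   -9.9 -15.4]
245 [ 32.4  -1.  -17.7] [ 32.3  -9.8 -17.5]
330 [  6.2  -1.  -28.2] [  5.5  -9.7 -27.1]
410 [-17.8  -0.9 -37.9] [-18.3  -9.5 -37.4]
413 [-18.8  -0.9 -38.2] [-19.   -9.5 -37.9]
416 [-20.7  -0.9 -37.4] [-19.4  -9.4 -38.8]
L2 455 [665.5  76.5  81.7] [664.2  75.8  87.2]
L1 430 [672.2  31.6  81.7] [670.   30.9  87.2]
R1 431 [ 682.3 -103.4   81.7] [ 680.9 -103.2   87.2]
[array([ 652.9, -135.5,   11.5]), array([649.2, -91.2,  11.7]), array([645.5, -39.6,  11.6]), array([641.4,  12.1,  11.7]), array([636.3,  86.3,  11.2])]
cols [array([784.8, -65.5, 119.1]), array([780.2,   3.5, 119. ])]
```

```bash
python3 - <<'E'
from h import *
f=cam('scene')['frame'][:,:,::-1];g=cam('top')['frame'][:,:,::-1]
a=cv2.resize(f[120:340,170:440],(540,440),interpolation=3); b=cv2.resize(g[140:320,270:400],(260,360),interpolation=3)
im=np.zeros((440,800,3),np.uint8);im[:,:540]=a;im[:360,540:]=b;cv2.imwrite('pics/c2.png',im)
E
```

```text
(no output)
```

View pics/c2.png

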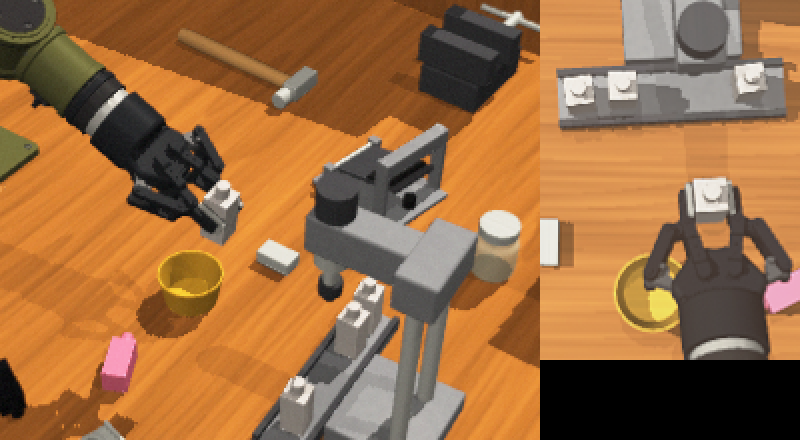

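Scene crop: blank held upright-ish at (218,212), no physical camera body visible; lane gap free. Joint 3 is at its limit, so move forward first and then finish the tilt.

```bash
cat >> h.py <<'E'
def rel(pos,Rt=None):
    s=robot.observe();T=R.from_quat(s['ee_rot']).as_matrix()
    Rt=T if Rt is None else Rt
    print('pos',s['position'].round(1),'q',s['qpos'].round(2),'rotvec deg',np.degrees(R.from_matrix(T.T@Rt).as_rotvec()).round(2),'shift after turn mm',(Rt.T@(np.array(pos)-s['position'])).round(1),'shift now',(T.T@(np.array(pos)-s['position'])).round(1))
def place(yaw=4.3,tilt=22.2):
    y=np.radians(yaw);e=np.radians(tilt);h=np.array([np.cos(y),np.sin(y),0]);u=np.array([0,0,1.]);l=np.array([-np.sin(y),np.cos(y),0])
    z=np.cos(e)*h-np.sin(e)*u
    return np.c_[np.cross(l,z),l,z],h
FOOT=np.array([30,-.5,-3.]);NEST=np.array([676.3,-37.5,12])
E
python3 - <<'E'
from h import *
Rp,h=place()
rel(NEST-Rp@FOOT-75*h+[0,0,55],Rp)
print(NEST-Rp@FOOT)
E
```

```text
pos [551.1 -48.8 218.9] q [-0.26  0.02 -1.27 -0.77  0.3  -0.16] rotvec deg [ 0.24 -6.16 -0.16] shift after turn mm [ 91.5   2.3 107.4] shift now [ 79.4   1.6 116.6]
[690.33562025 -35.94324501  38.64259518]
```

Call:
drive_tool(rows=[[[0.01,0,0.014],[0,0,0]],[[0.01,0,0.015],[0,0,0]],[[0.01,0,0.015],[0,0,0]],[[0.01,0,0.015],[0,0,0]],[[0.01,0,0.015],[0,0,0]],[[0.01,0,0.015],[0,0,0]],[[0.01,0.001,0.015],[0,0,0]],[[0.01,0.001,0.013],[0,0,0]],[[0,0,0],[0,-3,0]],[[0,0,0],[0,-3.1,0]],[[0,0,0],[0,0,0]]])

```text
clock: 11.4
position: [653.9, -51.0, 111.5]
ee_rot: [-0.035, 0.839, 0.028, 0.542]
force: [-0.0, 0.5, -2.2]
opening: 0.343
finger_force: 60.8
```

```bash
python3 - <<'E'
from h import *
Rp,h=place()
rel(NEST-Rp@FOOT-75*h+[0,0,55],Rp)
rel(NEST-Rp@FOOT+[0,0,45],Rp)
E
```

```text
pos [653.9 -51.  111.5] q [-0.21  0.62 -1.28 -1.46  0.28 -0.12] rotvec deg [ 0.91 -2.1  -0.15] shift after turn mm [ 30.8  12.3 -28. ] shift now [ 31.8  12.6 -26.7]
pos [653.9 -51.  111.5] q [-0.21  0.62 -1.28 -1.46  0.28 -0.12] rotvec deg [ 0.91 -2.1  -0.15] shift after turn mm [11.7 12.3 45.2] shift now [10.  11.5 45.8]
```

Call:
drive_tool(rows=[[[0.01,0.004,0.004],[0,0,0]],[[0.01,0.004,0.004],[0,0,0]],[[0.01,0.004,0.004],[0,0,0]],[[0,0,0],[0,0,0]]])

```text
clock: 11.8
position: [659.9, -40.2, 81.4]
ee_rot: [-0.036, 0.842, 0.029, 0.538]
force: [0.6, 0.0, -2.5]
opening: 0.342
finger_force: 60.8
```

```bash
python3 - <<'E'
from h import *
Rp,h=place()
rel(NEST-Rp@FOOT+[0,0,42],Rp)
E
```

```text
pos [659.9 -40.2  81.4] q [-0.18  0.72 -1.28 -1.55  0.25 -0.11] rotvec deg [ 1.13 -2.64 -0.16] shift after turn mm [-10.9   1.9  28.7] shift now [-12.2   1.4  28.2]
```

Call:
drive_tool(rows=[[[-0.004,0,0.01],[0,0,0]],[[-0.004,0.001,0.01],[0,0,0]],[[-0.004,0.001,0.009],[0,0,0]],[[0,0,0],[0.5,-1.3,0]],[[0,0,0],[0.5,-1.3,0]],[[0,0,0],[0,0,0]]])

```text
clock: 12.4
position: [691.1, -35.7, 81.3]
ee_rot: [-0.03, 0.829, 0.022, 0.558]
force: [-1.1, -0.3, -2.8]
opening: 0.342
finger_force: 60.8
```

```bash
python3 - <<'E'
from h import *
Rp,h=place()
rel(NEST-Rp@FOOT+[0,0,42],Rp)
E
```

```text
pos [691.1 -35.7  81.3] q [-0.15  0.78 -1.23 -1.62  0.21 -0.08] rotvec deg [ 0.09  0.1  -0.16] shift after turn mm [ 0.9 -0.2 -0.5] shift now [ 0.9 -0.2 -0.5]
```

```bash
python3 - <<'E'
from h import *
c=cam('wrist','w3');P=cloud(c);p=P.reshape(-1,3)
m=(abs(p[:,0]-668)<20)&(abs(p[:,1]+37)<20)&(p[:,2]>50)&(p[:,2]<145);q=p[m]
for z in range(52,140,8):
    k=(q[:,2]>z)&(q[:,2]<z+8)
    if k.sum()>20: print(z,k.sum(),q[k].mean(0).round(1),q[k][:,1].min().round(1),q[k][:,1].max().round(1))
print('zmin',np.percentile(q[:,2],[0,1,2,5]))
for n,(x,y) in dict(L1=(670,30),R1=(681,-105)).items():
    k=(abs(p[:,0]-x)<25)&(abs(p[:,1]-y)<22)&(p[:,2]>25)&(p[:,2]<70);qq=p[k]; print(n,k.sum(),qq.min(0).round(1),qq.max(0).round(1), np.polyfit(qq[:,2],qq[:,0],1))
E
```

```text
52 1926 [662.3 -38.2  56.3] -53.0 -23.1
60 2096 [662.2 -38.2  64.1] -52.9 -23.3
68 2291 [663.8 -38.2  72.2] -57.0 -17.0
76 3017 [662.7 -37.1  80.2] -57.0 -17.1
84 2944 [660.1 -37.9  87.8] -56.9 -17.1
92 2675 [661.1 -38.4  96. ] -55.6 -22.2
100 2491 [661.8 -38.4 103.9] -55.5 -21.6
108 1253 [662.8 -38.3 110.4] -54.9 -23.4
116 640 [671.2 -37.7 118.6] -45.1 -29.4
zmin [52.56927778 53.3784325  54.09455636 56.42618247]
L1 14565 [654.6  14.4  25. ] [688.9  45.8  70. ] [-1.14766866e-03  6.60817563e+02]
R1 14712 [ 664.  -121.8   25. ] [696.  -86.4  70. ] [-6.80136906e-04  6.71437503e+02]
```

View pics/w3.png

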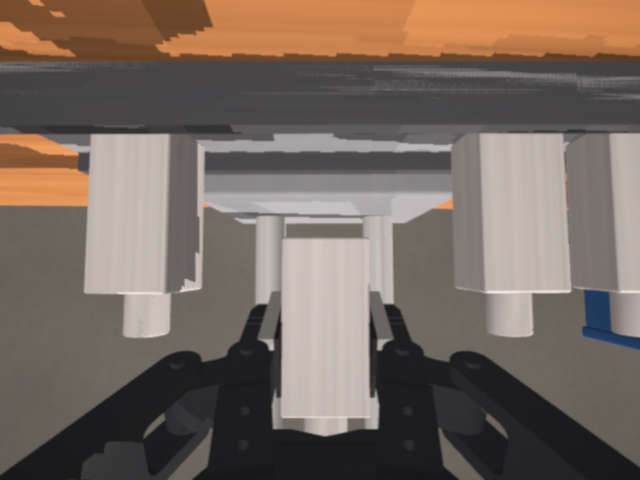

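Held blank in the wrist view at (326,325), upright, centred y≈−38 between neighbours (145,215) and (510,215), foot ≈53 mm up. Lower.

Call:
drive_tool(rows=[[[0.0056,0,0.0023],[0,0,0]],[[0.0056,0,0.0023],[0,0,0]],[[0.0056,0,0.0023],[0,0,0]],[[0.0056,0,0.0023],[0,0,0]],[[0.0056,0,0.0023],[0,0,0]],[[0.0056,0,0.0023],[0,0,0]],[[0,0,0],[0,0,0]],[[0,0,0],[0,0,0]]])

```text
clock: 13.25
position: [691.5, -36.0, 45.1]
ee_rot: [-0.03, 0.829, 0.022, 0.558]
force: [0.2, -0.4, -1.6]
opening: 0.344
finger_force: 60.8
```

```bash
python3 - <<'E'
from h import *
Rp,h=place()
rel(NEST-Rp@FOOT,Rp)
E
```

```text
pos [691.5 -36.   45.1] q [-0.15  0.9  -1.24 -1.75  0.21 -0.08] rotvec deg [ 0.06  0.16 -0.18] shift after turn mm [6.4 0.1 1.3] shift now [6.4 0.1 1.3]
```

Call:
drive_tool(rows=[[[0.0014,0,0.0001],[0,0,0]],[[0.0014,0,0.0001],[0,0,0]],[[0.0009,0,0],[0,0,0]],[[0,0,0],[0,0,0]]])

```text
clock: 13.65
position: [690.4, -36.1, 42.1]
ee_rot: [-0.03, 0.829, 0.022, 0.559]
force: [0.4, 0.6, -1.6]
opening: 0.337
finger_force: 60.8
```

Call:
drive_tool(rows=[[[0.0008,0,0.0003],[0,0,0]],[[0,0,0],[0,0,0]]])

```text
clock: 13.85
position: [690.4, -36.1, 41.2]
ee_rot: [-0.03, 0.829, 0.022, 0.559]
force: [-0.7, -0.4, -2.3]
opening: 0.346
finger_force: 60.8
```

Call:
drive_tool(rows=[[[0.0008,0,0.0003],[0,0,0]],[[0,0,0],[0,0,0]]])

```text
clock: 14.05
position: [690.5, -36.0, 40.5]
ee_rot: [-0.03, 0.828, 0.022, 0.559]
force: [0.1, 0.2, -0.7]
opening: 0.339
finger_force: 61.0
```

Call:
drive_tool(rows=[[[0.0006,0,0.0002],[0,0,0]],[[0,0,0],[0,0,0]]])

```text
clock: 14.25
position: [690.6, -36.0, 40.5]
ee_rot: [-0.03, 0.828, 0.022, 0.559]
force: [-1.8, 0.6, 1.8]
opening: 0.341
finger_force: 61.4
```

Call:
drive_tool(rows=[[[0.0006,0,0.0002],[0,0,0]],[[0,0,0],[0,0,0]]])

```text
clock: 14.45
position: [690.6, -36.0, 40.5]
ee_rot: [-0.03, 0.828, 0.022, 0.56]
force: [-3.5, -0.2, 5.6]
opening: 0.343
finger_force: 61.9
```

Foot on the floor. Let go slightly open.

Call:
drive_tool(rows=[[[0,0,0],[0,0,0]],[[0,0,0],[0,0,0]],[[0,0,0],[0,0,0]],[[0,0,0],[0,0,0]],[[0,0,0],[0,0,0]]], claw=0.045)

```text
clock: 14.95
position: [690.4, -36.0, 38.9]
ee_rot: [-0.03, 0.829, 0.022, 0.559]
force: [0.2, -0.2, -0.2]
opening: 0.529
finger_force: 0.0
```

Call:
drive_tool(rows=[[[0,0,-0.008],[0,0,0]],[[0,0,-0.012],[0,0,0]],[[0,0,-0.015],[0,0,0]],[[0,0,-0.015],[0,0,0]],[[0,0,-0.015],[0,0,0]],[[-0.01,0,-0.015],[0,0,0]],[[-0.02,0,-0.015],[0,0,0]],[[-0.02,0,-0.015],[0,0,0]],[[0,0,0],[0,0,0]]])

```text
clock: 15.85
position: [653.2, -52.2, 133.7]
ee_rot: [-0.034, 0.834, 0.026, 0.551]
force: [0.8, 0.2, -0.2]
opening: 0.525
finger_force: 0.0
```

```bash
python3 - <<'E'
from h import *
rel([0,0,0])
c=cam('wrist','w4');P=cloud(c);p=P.reshape(-1,3)
for n,(x,y) in dict(N=(676,-38),L1=(670,30),R1=(681,-105)).items():
    k=(abs(p[:,0]-x)<25)&(abs(p[:,1]-y)<22)&(p[:,2]>75)&(p[:,2]<95);qq=p[k]; print(n,k.sum(),qq[qq[:,2]>79].mean(0).round(1), qq[:,1].min(),qq[:,1].max(),qq[:,2].max())
# pedal unit from top/scene
c=cam('top');P=cloud(c);p=P.reshape(-1,3)
k=(p[:,0]>430)&(p[:,0]<640)&(p[:,1]>230)&(p[:,1]<400)
q=p[k];g=q[(q[:,2]>105)&(q[:,2]<118)]
print('guard',len(g),g.mean(0).round(1)); r=cv2.minAreaRect(g[:,:2].astype(np.float32));print(r)
b=q[q[:,2]>4];print('unit rect',cv2.minAreaRect(b[:,:2].astype(np.float32)))
K=q[(q[:,2]>30)&(q[:,2]<60)];print('pedal',K.min(0),K.max(0));np.save('u.npy',q)
r=cv2.minAreaRect(K[:,:2].astype(np.float32));print(r)
E
```

```text
pos [653.2 -52.2 133.7] q [-0.21  0.57 -1.28 -1.43  0.28 -0.11] rotvec deg [0. 0. 0.] shift after turn mm [ 377.   106.6 -541.9] shift now [ 377.   106.6 -541.9]
N 1001 [670.7 -38.7  84.1] -45.870108928889366 -30.268838810935833 88.04173458018742
L1 1042 [667.7  28.5  84. ] 22.467503340673872 38.509410022600576 87.92934256899008
R1 1008 [ 678.  -102.9   84. ] -111.5969131947588 -95.84254927868795 87.87927834652913
guard 580 [589.7 303.8 111.4]
((590.0764770507812, 304.01312255859375), (121.72289276123047, 20.835779190063477), 77.7358627319336)
unit rect ((535.03076171875, 315.0423583984375), (169.5627899169922, 209.37355041503906), 89.91915893554688)
pedal [470.58957854 243.18288415  30.0006643 ] [595.09004822 377.05657748  59.92654381]
((535.8580322265625, 310.95556640625), (120.11271667480469, 120.97525024414062), 81.77799224853516)
```

View pics/w4.png

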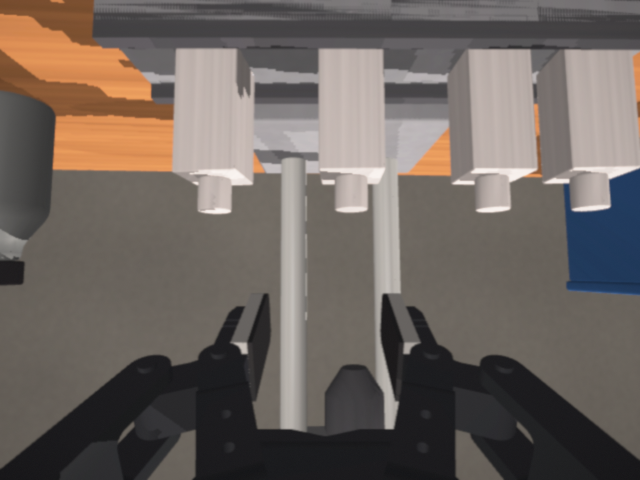

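Blank stands at (351,130) in the wrist view, neck (351,195), centred between neighbours within ~1.5 mm, height 88 as it should be. Now back off, pitching the tool down, towards the pedal.

Call:
drive_tool(rows=[[[0,0,-0.01],[0,5,0]],[[0,0,-0.015],[0,5,0]],[[0,0,-0.015],[0,5,0]],[[0,0,-0.02],[0,5,0]],[[0,0,-0.02],[0,5,0]],[[0,0,-0.02],[0,0,0]],[[0,0,-0.02],[0,0,0]],[[0,0,0],[0,0,0]]], claw=0.0)

```text
clock: 16.75
position: [574.3, -60.3, 187.6]
ee_rot: [-0.037, 0.917, 0.02, 0.397]
force: [0.8, -0.1, 0.6]
opening: -0.002
finger_force: 0.0
```

```bash
cat >> h.py <<'E'
def upose(yaw,e=50): return place(yaw,e)[0]
E
python3 - <<'E'
from h import *
Rp=upose(-12.3)
rel([482.6,327.5,210],Rp)
print(R.from_quat(robot.observe()['ee_rot']).as_matrix().round(2))
q=np.load('u.npy'); g=q[(q[:,2]>105)&(q[:,2]<118)]
l=cv2.fitLine(g[:,:2].astype(np.float32),2,0,.01,.01).ravel();print(l)
E
```

```text
pos [574.3 -60.3 187.6] q [-0.23  0.01 -0.99 -0.23  0.24 -0.22] rotvec deg [12.09  6.77 12.13] shift after turn mm [ 117.5  359.3 -127.8] shift now [ 26.  394.3 -56.2]
[[-0.68 -0.08  0.73]
 [-0.05  1.    0.07]
 [-0.73  0.01 -0.68]]
[2.1602088e-01 9.7638875e-01 5.8972528e+02 3.0381424e+02]
```

Call:
drive_tool(rows=[[[0.002,0.034,-0.006],[0,0,0]],[[0.002,0.04,-0.006],[0,0,0]],[[0.003,0.04,-0.006],[0,0,0]],[[0.003,0.04,-0.006],[0,0,0]],[[0.003,0.04,-0.006],[0,0,0]],[[0.003,0.04,-0.006],[0,0,0]],[[0.003,0.04,-0.006],[0,0,0]],[[0.003,0.04,-0.006],[4,2.3,4]],[[0.003,0.04,-0.006],[4,2.3,4]],[[0,0.04,-0.002],[4,2.3,4]],[[0,0,0],[0,0,0]]])

```text
clock: 17.85
position: [499.3, 338.4, 210.1]
ee_rot: [0.097, 0.935, -0.034, 0.339]
force: [0.6, -0.7, 0.0]
opening: 0.002
finger_force: 0.0
```

```bash
python3 - <<'E'
from h import *
Rp=upose(-12.3)
rel([482.6,327.5,210],Rp)
c=cam('wrist','w5');P=cloud(c);p=P.reshape(-1,3)
k=(p[:,0]>430)&(p[:,0]<640)&(p[:,1]>220)&(p[:,1]<410);q=p[k]
g=q[(q[:,2]>108.5)&(q[:,2]<116)];print('guard top',len(g),cv2.minAreaRect(g[:,:2].astype(np.float32)))
o=np.array([541.2,314.7]);ux=np.array([.977,-.213]);uy=np.array([.213,.977])
a=(q[:,:2]-o)@ux;b=(q[:,:2]-o)@uy
for x in range(-70,50,8):
    m=(abs(a-x)<2)&(abs(b)<25); 
    if m.sum(): print(x,m.sum(),np.percentile(q[m,2],[10,50,90]).round(1))
m=(abs(a-20)<3)&(q[:,2]>38)&(q[:,2]<65);print('pad y range',b[m].min(),b[m].max())
E
```

```text
pos [499.3 338.4 210.1] q [ 0.91  0.19 -0.52  0.51 -0.61  1.  ] rotvec deg [ 0.38 -0.12  0.31] shift after turn mm [ 10.8 -14.2  -8.9] shift now [ 10.9 -14.1  -8.9]
guard top 2703 ((590.6314086914062, 306.88287353515625), (120.11054992675781, 22.305866241455078), 78.16708374023438)
-70 994 [221.9 228.9 253.3]
-62 1166 [  7.  212.6 241.6]
-54 1004 [  7.1  30.7 205.9]
-46 507 [30.7 31.8 32.9]
-38 473 [32.9 34.  34.9]
-30 443 [35.1 36.  37. ]
-22 413 [37.2 38.3 39.2]
-14 389 [39.4 40.4 41.4]
-6 360 [41.5 42.4 43.4]
2 354 [43.7 44.7 45.6]
10 320 [50.  50.9 51.8]
18 312 [52.1 53.  53.9]
26 292 [54.3 55.2 56.2]
34 278 [56.3 57.3 58. ]
42 2083 [ 60.   99.4 110.6]
pad y range -35.17931737528624 40.74062482096848
```

View pics/w5.png

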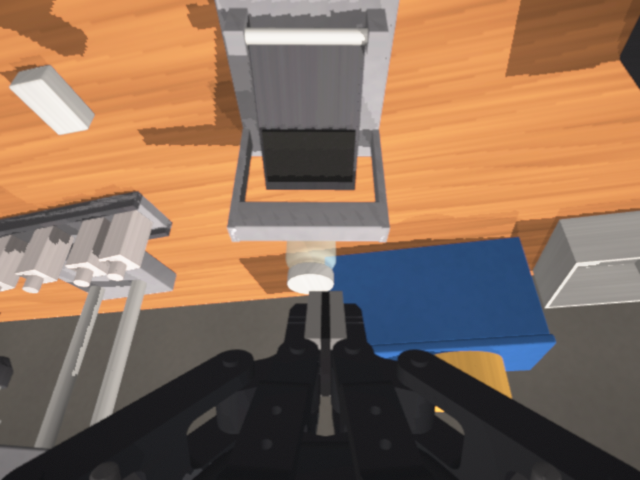

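Pedal in wrist view at (307,80), pad at (308,158), guard bar at (308,222); surface heights match (55 mm at the pad). Line up 60 mm behind the pad.

```bash
python3 - <<'E'
from h import *
Rp=upose(-12.0)
T=np.array([570.1,311.2,64])
rel(T-60*Rp[:,2],Rp)
E
```

```text
pos [498.  334.3 209. ] q [ 0.9   0.19 -0.53  0.5  -0.61  1.  ] rotvec deg [ 0.04 -0.13  0.18] shift after turn mm [35.5 -7.6 99.5] shift now [35.3 -7.6 99.6]
```

Call:
drive_tool(rows=[[[0.006,-0.0013,0.016],[0,0,0]],[[0.006,-0.0013,0.017],[0,0,0]],[[0.006,-0.0013,0.017],[0,0,0]],[[0.006,-0.0013,0.017],[0,0,0]],[[0.006,-0.0013,0.017],[0,0,0]],[[0.005,-0.001,0.015],[0,0,0]],[[0,0,0],[0,0,0]],[[0,0,0],[0,0,0]]])

```text
clock: 18.7
position: [529.6, 311.3, 111.2]
ee_rot: [0.099, 0.935, -0.038, 0.339]
force: [1.1, -0.4, -0.3]
opening: -0.002
finger_force: 0.0
```

```bash
python3 - <<'E'
from h import *
Rp=upose(-12.0)
T=np.array([570.1,311.2,64])
rel(T,Rp)
E
```

```text
pos [529.6 311.3 111.2] q [ 0.82  0.31 -0.68  0.18 -0.59  0.91] rotvec deg [-0.24 -0.17  0.02] shift after turn mm [ 0.   8.3 61.6] shift now [-0.2  8.6 61.6]
```

Call:
drive_tool(rows=[[[0,0.003,0.008],[0,0,0]],[[0,0.003,0.012],[0,0,0]],[[0,0.0025,0.012],[0,0,0]],[[0,0,0.012],[0,0,0]],[[0,0,0.01],[0,0,0]],[[0,0,0.006],[0,0,0]],[[0,0,0],[0,0,0]],[[0,0,0],[0,0,0]]])

```text
clock: 19.5
position: [569.9, 313.2, 66.7]
ee_rot: [0.099, 0.935, -0.036, 0.339]
force: [1.1, 0.2, 0.2]
opening: -0.0
finger_force: 0.0
```

```bash
python3 - <<'E'
from h import *
Rp=upose(-12.0)
rel(np.array([570.1,311.2,43]),Rp);print(robot.observe()['force'])
E
```

```text
pos [569.9 313.2  66.7] q [ 0.77  0.42 -0.67  0.04 -0.56  0.85] rotvec deg [-0.11 -0.1  -0.05] shift after turn mm [14.7 -1.9 18.6] shift now [14.7 -1.8 18.6]
[1.10335684 0.23797571 0.20794805]
```

Call:
drive_tool(rows=[[[0.002,0,0.0024],[0,0,0]],[[0.002,0,0.0024],[0,0,0]],[[0.002,0,0.0024],[0,0,0]],[[0.002,0,0.0024],[0,0,0]],[[0.002,0,0.0024],[0,0,0]],[[0,0,0],[0,0,0]]])

```text
clock: 20.1
position: [571.7, 313.3, 52.9]
ee_rot: [0.1, 0.934, -0.036, 0.342]
force: [2.0, -1.8, 6.4]
opening: 0.0
finger_force: 2.7
```

Call:
drive_tool(rows=[[[0.0013,0,0.0015],[0,0,0]],[[0.0013,0,0.0015],[0,0,0]],[[0,0,0],[0,0,0]]])

```text
clock: 20.4
position: [572.3, 313.2, 49.6]
ee_rot: [0.1, 0.933, -0.036, 0.342]
force: [2.2, -3.2, 7.6]
opening: -0.004
finger_force: 3.1
```

Call:
drive_tool(rows=[[[0.0013,0,0.0015],[0,0,0]],[[0,0,0],[0,0,0]]])

```text
clock: 20.6
position: [572.5, 313.2, 47.9]
ee_rot: [0.101, 0.933, -0.036, 0.343]
force: [3.1, -2.0, 6.2]
opening: -0.001
finger_force: 3.3
```

Call:
drive_tool(rows=[[[0.001,0,0.0012],[0,0,0]],[[0,0,0],[0,0,0]]])

```text
clock: 20.8
position: [572.7, 313.2, 46.6]
ee_rot: [0.101, 0.933, -0.036, 0.343]
force: [3.8, -3.2, 7.0]
opening: 0.001
finger_force: 3.5
```

Call:
drive_tool(rows=[[[0.0013,0,0.0015],[0,0,0]],[[0.0006,0,0.0008],[0,0,0]],[[0,0,0],[0,0,0]]])

```text
clock: 21.1
position: [573.1, 313.2, 44.0]
ee_rot: [0.101, 0.933, -0.036, 0.343]
force: [4.3, -3.8, 7.8]
opening: -0.002
finger_force: 3.8
```

Call:
drive_tool(rows=[[[0.0012,0,0.0014],[0,0,0]],[[0,0,0],[0,0,0]]])

```text
clock: 21.3
position: [573.3, 313.1, 42.3]
ee_rot: [0.101, 0.933, -0.036, 0.344]
force: [4.0, -3.2, 8.2]
opening: 0.002
finger_force: 4.0
```

Call:
drive_tool(rows=[[[0.0012,0,0.0014],[0,0,0]],[[0,0,0],[0,0,0]]])

```text
clock: 21.5
position: [573.4, 313.1, 40.6]
ee_rot: [0.101, 0.933, -0.036, 0.344]
force: [4.5, -4.1, 8.6]
opening: 0.003
finger_force: 4.2
```

Call:
drive_tool(rows=[[[0.0008,0,0.001],[0,0,0]],[[0,0,0],[0,0,0]]])

```text
clock: 21.7
position: [573.6, 313.1, 39.7]
ee_rot: [0.101, 0.933, -0.036, 0.344]
force: [3.8, -4.2, 11.0]
opening: -0.003
finger_force: 5.1
```

Call:
drive_tool(rows=[[[0.0008,0,0.001],[0,0,0]],[[0,0,0],[0,0,0]]])

```text
clock: 21.9
position: [573.7, 313.1, 39.5]
ee_rot: [0.101, 0.933, -0.036, 0.345]
force: [-1.3, -4.7, 16.4]
opening: 0.001
finger_force: 8.6
```

Call:
drive_tool(rows=[[[0.0008,0,0.001],[0,0,0]],[[0,0,0],[0,0,0]]])

```text
clock: 22.1
position: [573.8, 313.2, 39.3]
ee_rot: [0.101, 0.932, -0.036, 0.346]
force: [-6.3, -5.0, 24.0]
opening: -0.002
finger_force: 12.1
```

On the stop (force jumps, z no longer falls). Hold, check the head, then release.

Call:
drive_tool(rows=[[[0,0,0],[0,0,0]],[[0,0,0],[0,0,0]],[[0,0,0],[0,0,0]],[[0,0,0],[0,0,0]],[[0,0,0],[0,0,0]],[[0,0,0],[0,0,0]],[[0,0,0],[0,0,0]]])

```text
clock: 22.8
position: [573.8, 313.1, 39.3]
ee_rot: [0.101, 0.932, -0.036, 0.345]
force: [-5.6, -5.2, 23.8]
opening: -0.002
finger_force: 11.9
```

```bash
python3 - <<'E'
from h import *
c=cam('scene');f=c['frame'][:,:,::-1];cv2.imwrite('pics/c6.png',cv2.resize(f[170:370,270:470],(600,600),interpolation=3))
print(robot.observe()['force'],robot.observe()['clock'])
E
```

```text
[-6.16791358 -5.23283512 23.60119262] 22.85
```

Call:
drive_tool(rows=[[[-0.002,0,-0.0024],[0,0,0]],[[-0.003,0,-0.0036],[0,0,0]],[[-0.003,0,-0.0036],[0,0,0]],[[-0.003,0,-0.0036],[0,0,0]],[[-0.004,0,-0.0048],[0,0,0]],[[-0.003,0,-0.004],[0,0,0]],[[0,0,-0.02],[0,0,0]],[[0,0,-0.03],[0,0,0]],[[0,0,-0.03],[0,0,0]],[[0,0,-0.03],[0,0,0]],[[0,0,-0.02],[0,0,0]],[[0,0,0],[0,0,0]]])

```text
clock: 24.05
position: [487.4, 332.3, 163.1]
ee_rot: [0.098, 0.935, -0.035, 0.34]
force: [-0.3, -0.6, -0.4]
opening: 0.0
finger_force: 0.0
```

```bash
python3 - <<'E'
from h import *
print(robot.observe()['position'])
f=cam('scene')['frame'][:,:,::-1];a=cv2.imread('pics/c6.png');b=cv2.resize(f[170:370,270:470],(400,400),interpolation=3)
cv2.imwrite('pics/c7.png',np.hstack([cv2.resize(a,(400,400)),b]))
E
```

```text
[487.35860117 332.28437127 163.1108483 ]
```

View pics/c7.png

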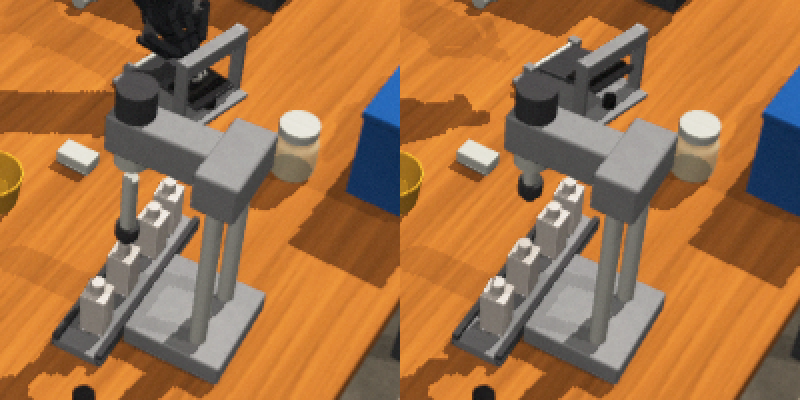

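Left: head down right over the blank's neck at (125,240); right: head and pedal back up, blank standing at (523,262), everything else in place.

```bash
python3 -c "
from bench import robot
print(robot.job_done())"
```

```text
the job is handed in; nothing more can be done
None
```

The blank is standing neck up under the marking head, within about 2 mm of midway between its neighbours. The pedal was then held on its stop for about a second and has come back up, and the job is handed in at about 24 s.

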